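# Set and lock the length stop of the track-cutting jig

### The job

A sample piece of track lies in the cutting jig against the end block. Slide the jig's length stop along its rail until it rests against the free end of the sample, then flip the stop's cam lever all the way down to lock it there, and let go. Leave the saw guide and its lever as they are.

Things in the scene. Friction and masses are not known exactly. Their poses are not given: they have to be found in the camera images.
- stop: Length stop: dark steel carriage with a flat plate over the track channel. Origin on its lever's pivot axis, 75 mm above the table. z up, y along the rail away from the sample, x level away from the robot. Slides along y only (2 N), not while its lever is down. Plate: face to the sample at y = -20 mm, 8 mm thick, x -97 to -19 mm, top 41 mm above the table.
- stop_lever (a joint): The stop's cam lever: 12 mm bar turning about stop's y, at its end a black cross grip (cylinder along y, 22 mm thick, 28 mm long), pinch lightly end to end from above. Angle q in rad: 0 = level towards the robot (locked), 1.57 = straight up; starts 1.4 to 1.8. Grip centre in stop: (-75 cos q, 0, 75 sin q) mm. Stays where left; 2 N there moves it, up to 10 N below 0.3 rad (cam bites).
- track: The sample: loose straight model track, 185 x 30 x 9 mm, brown sleepers and two steel rails, lying in a shallow channel on the jig's board, 18 mm above the table, its far end at a fixed wooden block. Origin: centre of its underside; y along its length, same way as stop's y; its free end, towards the stop, is at y = +92.5 mm.
- guide_knob (a point): Centre of the black cross grip on the lever of the saw guide: the other carriage on the rail, a slotted bridge straddling the sample, over 100 mm from where the stop must go. Its lever is alike but already down. Leave it alone.
Mind the look-alikes: they are no part of the job. Of the things that look like the track, the middle-sized one is meant.

How it is judged (in metres and radians):
On the way, in this order (a step that is already met when the one before it is completed fails the run):
1. the stop's plate stands at the free end of the sample (gap under 12 mm) with its lever still up (y of stop in the frame of track below 0.1245 m and value of joint stop_lever above 0.9 rad), for 0.1 s.
2. the stop's lever is down, with the stop still at the sample (value of joint stop_lever below 0.2 rad and y of stop in the frame of track below 0.1245 m), for 0.2 s.
At the end, for the whole second after the job is handed in: the stop's plate is at the free end of the sample (gap under 12 mm), its lever down within 0.2 rad, the stop at rest, and the sample still flat in its channel within 15 mm of where it lay, against the end block (all of step 2 and linear speed of stop below 0.01 m/s and angle between track's own z axis and vertical below 0.1 rad and angle between the y axis of track and the y axis of stop, either way round below 0.12 rad and distance of track from where it was at the start of the episode below 0.015 m); the robot touches nothing.
It fails at once if the saw guide or its lever is moved (its grip by more than 12 mm) (distance of guide_knob from where it was at the start of the episode above 0.012 m).
It also fails if it takes over 40 s, if anything falls off the work surface, if the arm or the gripper's body presses on something with over 40 N, if the wrist force passes 120 N, or if a joint passes its speed limit or range.

### The arm

A 6-joint arm with a two-finger parallel gripper is mounted at the origin on the work surface. World frame = base frame: x ahead of the robot, y to its left, z up, the work surface at z = 0. Lengths are in mm, angles in rad, forces in N, time in s.
With the tool pointing down it reaches from about 400 to 925 mm from the base axis. Payload 12.5 kg.
Tool frame: the origin (TCP) lies midway between the tips of the shut fingers; the grasp point (between the pads) lies 19 mm behind it (env.grip_depth is the distance from the TCP to the grasp point, in mm); z points along the fingers, y is the line along which they close (so a half turn about z gives the same grasp; the last joint's range is limited). The gripper opens to 95 mm and grips with 3 to 60 N. Pads are 20 mm wide; open, the fingers measure 119 mm over their backs; the gripper's body (75 mm by 180 mm) begins 59 mm behind the grasp point.
Start: joints at [-1.376, 0.491, 1.559, -0, 1.092, -0.106], TCP at [185.201, -596.948, 214.661] pointing down, gripper open.
Joint ranges: [-3.1, 3.1], [-0.84, 2.19], [0.05, 2.79], [-1.13, 4.28], [0.06, 2.93], [-2.69, 2.69]. Speed limits (rad/s): [2.22, 2.22, 2.79, 3.14, 3.14, 3.14].

### API

Orientations are given as [roll, pitch, yaw] about the fixed x, y, z axes, in that order (R = Rz(yaw) Ry(pitch) Rx(roll)).
In Python, from cell import monitor, viewer, order, env gives the robot as it stands.
- The arm moves only by the tool move_arm, never from a script. Its argument "moves" is one flat list of numbers, 4 for each row, row after row: the shift along the tool's x, y, z normalised to -1 to 1, where 1 is 0.15 m, then the turn about the tool's z normalised to -1 to 1, where 1 is pi/2 rad. A call has 1 to 10 rows; each row shifts and turns the commanded pose from where the row before left it, along the tool's axes as they then stand; what a row does not reach is not made up. A row lasts 1/8 s, in which the tool goes at most 62.5 mm and 10.7 degrees, less where a joint would pass 70% of its speed; a pose out of reach is approached as far as the arm can. A call with a number of a shift or a turn outside -1 to 1 is refused whole. A call with a gripper value outside its range is refused whole. "claw" is the finger opening in mm, from 0 to 95.1, set as the call begins (left out, the last holds). The fingers move at their own pace and stop on an object; the grip force is fixed at half the most. Time passes only in rows, so rows that do not move let the fingers close. It gives the time, the measured TCP pose, the force, the opening and the grip force at its end, in the units of the state.
- monitor.state(): the state, without advancing time (a new reading comes with each control period).
- viewer.read_camera(name): name is "scene" or "top"; returns the picture (480x640x3 uint8, red, green, blue); there is no depth.
- viewer.camera_info(name): a dict with "K" (3x3 intrinsics, pixels), "camera_from_world" (4x4, takes a point from world to camera coordinates). Camera axes: x right, y down, z forward; pixel columns grow to the right and rows downward; lengths in mm; the calibration is good to about 2 mm. A picture is of the moment at which its call begins. camera_info takes no time and is no camera call.
- order.job_done(): hands the job in; it is judged then, once.
The state is a dict: "t": time; "joints": joint angles; "qvel": joint speeds; "tau": joint torques, N m; "eef_pos": TCP position; "tcp_rot": TCP orientation; "ft_force": force on the tool from outside, world axes, zero at the start; "moment": the same for the moment, N m; "opening": opening from 0.0 (shut) to 1.0 (fully open); "grip_force": force on a finger pad.
Only numpy, scipy, OpenCV 4.12 (cv2) and the standard library are available. Lean on these libraries where they do the work, as an engineer would, in place of code of your own. Each camera call takes 0.05 s, during which the arm holds its last target. There are 200 camera calls.

## Working session

There is one attempt and no reset: what is moved stays moved. The work goes in short steps, Python scripts to look and compute and a tool call to move; the robot and the scene stay as the last step left them, time stands still between calls to the robot, and variables do not carry over. Pictures are saved under pics/ and viewed, at most 10 in all, crops included, and the job is handed in when it is done.

Besides the shell and the picture viewer there is one more tool, called after "Call:" in YAML: its name, and indented under it one key for each argument. move_arm: Moves the arm, as the interface text tells. Scaled input: -1 to 1 covers 0.15 m each way for a shift and pi/2 rad each way for a turn. Its arguments: {"type":"object","properties":{"moves":{"type":"array"},"claw":{"type":"number"}},"required":["moves"]}

```bash
mkdir -p pics; python3 - <<'E'
from cell import monitor, viewer, order, env
import cv2
for n in("scene","top"):
    cv2.imwrite(f"pics/{n}0.png",viewer.read_camera(n)[:,:,::-1]); i=viewer.camera_info(n); print(n,i["K"],i["camera_from_world"])
s=monitor.state();print(s["t"],s["eef_pos"],s["tcp_rot"],s["opening"])
E
```

```text
scene [[617.28012482   0.         326.88314913]
 [  0.         617.28012482 234.03750649]
 [  0.           0.           1.        ]] [[ 7.14396220e-01  6.99731056e-01 -3.80672101e-03 -1.88632759e+02]
 [ 4.47758598e-01 -4.61309913e-01 -7.65966972e-01 -2.48576494e+02]
 [-5.37726956e-01  5.45499417e-01 -6.42868654e-01  1.66618052e+03]
 [ 0.00000000e+00  0.00000000e+00  0.00000000e+00  1.00000000e+00]]
top [[543.01529231   0.         315.89286768]
 [  0.         543.01529231 233.20992852]
 [  0.           0.           1.        ]] [[ 2.50265177e-02 -9.99669891e-01  5.81224593e-03 -2.59642297e+02]
 [-9.93825459e-01 -2.55080338e-02 -1.07982854e-01  4.54640467e+02]
 [ 1.08095467e-01 -3.07392317e-03 -9.94135766e-01  9.73537076e+02]
 [ 0.00000000e+00  0.00000000e+00  0.00000000e+00  1.00000000e+00]]
0.1 [ 185.15980382 -596.71929968  214.1393973 ] [-3.14065814e+00 -9.47099894e-05  3.00800165e-01] 1.0020394618438158
```

View pics/scene0.png

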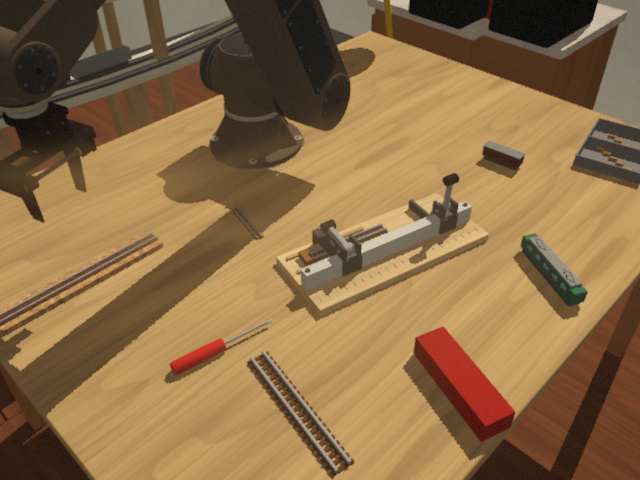

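View pics/top0.png

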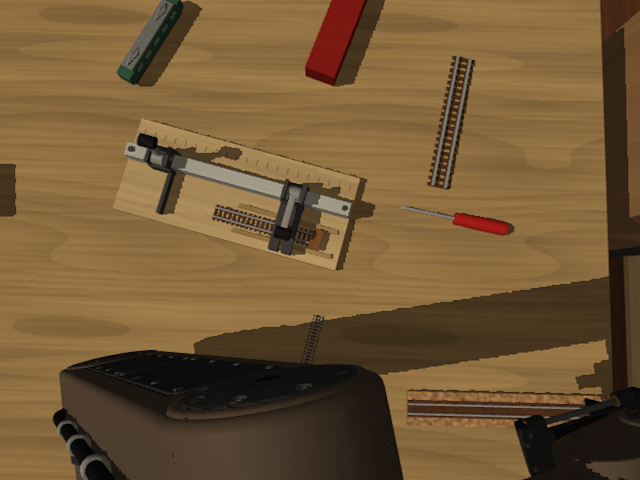

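```bash
python3 - <<'E'
import cv2,numpy as np
a=cv2.imread("pics/top0.png")[115:275,105:375]; b=cv2.imread("pics/scene0.png")[165:315,270:500]
a=cv2.resize(a,(800,474),interpolation=cv2.INTER_CUBIC);b=cv2.resize(b,(800,522),interpolation=cv2.INTER_CUBIC)
cv2.imwrite("pics/c1.png",a);cv2.imwrite("pics/c2.png",b)
E
```

```text
(no output)
```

View pics/c1.png

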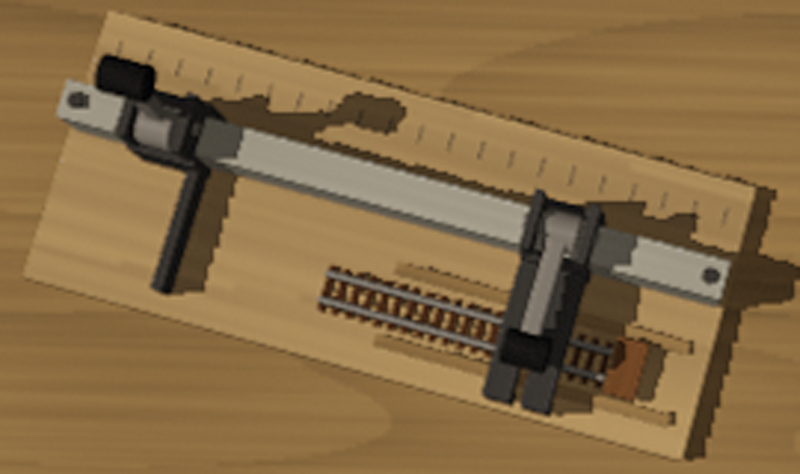

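View pics/c2.png

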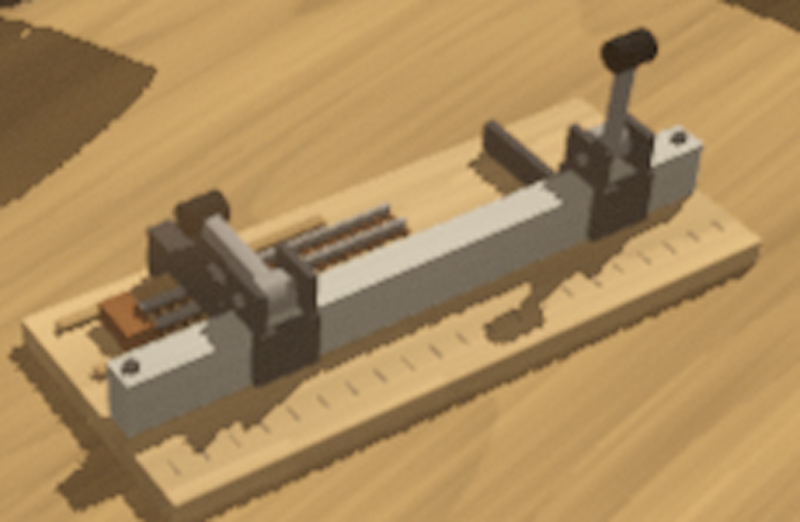

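The candidates, as top-view pixels:

- **Tracks:** the loose grey-rail one at (455,120), the cork-bedded one at (500,408), the small one at (313,340) and the one in the jig channel at (265,227). I choose the jig one: it touches the wooden block.
- **Levers:** the stop's grip, standing up, at (147,141), and the guide's grip, down, at (282,233). I choose the raised one.

```bash
cat >h.py <<'E'
from cell import monitor, viewer, order, env
import numpy as np, cv2
C={n:(i["K"],i["camera_from_world"]) for n in("top","scene") for i in[viewer.camera_info(n)]}
c1=lambda u,v:(105+u/2.963,115+v/2.963)
c2=lambda u,v:(270+u/3.478,165+v/3.478)
def tri(pt,ps):
    X=cv2.triangulatePoints(C["top"][0]@C["top"][1][:3],C["scene"][0]@C["scene"][1][:3],np.array(pt,float).reshape(2,1),np.array(ps,float).reshape(2,1)).ravel();return X[:3]/X[3]
def onz(n,p,z):
    K,T=C[n];R,t=T[:3,:3],T[:3,3];o=-R.T@t;d=R.T@np.linalg.inv(K)@np.array([*p,1]);return o+d*(z-o[2])/d[2]
E
python3 - <<'E'
from h import *
np.set_printoptions(precision=1,suppress=True)
b1=tri(c1(78,100),c2(678,138));b2=tri(c1(711,275),c2(130,367));g=tri(c1(126,76),c2(630,50));gk=tri(c1(524,350),c2(203,212))
y=(b1-b2);y[2]=0;y/=np.linalg.norm(y);x=np.array([y[1],-y[0],0])
print("bolts",b1,b2,"yaw y",np.arctan2(y[1],y[0]),"x",x)
print("grip",g,"guide",gk)
fe=onz("top",c1(325,288),27);fs=onz("scene",c2(397,216),27);print("free end",fe,fs)
pl=onz("top",c1(206,172),41),onz("top",c1(175,290),41),onz("scene",c2(488,125),41)
for n,p in dict(b1=b1,b2=b2,grip=g,guide=gk,fe=fe,fs=fs,pl0=pl[0],pl1=pl[1],plscene=pl[2]).items(): print(n,"along",p@y,"across",p@x,p)
s=monitor.state();print(s["eef_pos"],s["tcp_rot"])
E
```

```text
bolts [601.9  88.6  58.2] [ 504.4 -298.9   58.2] yaw y 1.324380061588625 x [ 1.  -0.2  0. ]
grip [592.3  31.1 149.8] guide [ 454.  -188.7   76.3]
free end [495.  -60.7  27. ] [501.6 -64.1  27. ]
b1 along 232.77443342060624 across 562.0871748320093 [601.9  88.6  58.2]
b2 along -166.80272877754953 across 562.0871748320092 [ 504.4 -298.9   58.2]
grip along 174.6919980730505 across 566.8597531153509 [592.3  31.1 149.8]
guide along -72.31500861381669 across 486.2810928407315 [ 454.  -188.7   76.3]
fe along 61.92317764027503 across 494.88170890723046 [495.  -60.7  27. ]
fs along 60.142637496628865 across 502.04553274954793 [501.6 -64.1  27. ]
pl0 along 150.4207423945078 across 543.1510918611214 [563.4  13.4  41. ]
pl1 along 146.95890302252462 across 467.70099175642133 [489.4  28.4  41. ]
plscene along 153.95034758895358 across 470.68281020396887 [494.   34.5  41. ]
[ 185.2 -596.7  214.1] [-3.1 -0.   0.3]
```

The grip measures z = 150 (75+75, as expected) and the guide grip 76. The plate-to-sample gap is about 90 mm. I turn the tool to line up with the rail and travel to above the grip.

Call:
move_arm:
  moves: [0,0,0,0.116,0,0,0,0.116,0,0,0,0.116,0.1,-0.295,0,0,0.1,-0.295,0,0,0.1,-0.295,0,0,0.1,-0.295,0,0,0.1,-0.295,0,0,0.1,-0.295,0,0,0.1,-0.295,0,0]
  claw: 60

```text
t: 1.35
eef_pos: [363.0, -320.7, 214.5]
tcp_rot: [-3.142, 0.0, -0.246]
ft_force: [0.4, -0.9, 0.2]
opening: 0.634
grip_force: 0.0
```

Call:
move_arm:
  moves: [0.1,-0.295,0,0,0.1,-0.295,0,0,0.1,-0.295,0,0,0.1,-0.295,0,0,0.1,-0.295,0,0,0.1,-0.295,0,0,0.1,-0.295,0,0,0,0,0,0,0,0,0,0]

```text
t: 2.48
eef_pos: [539.3, -47.3, 214.3]
tcp_rot: [3.141, 0.001, -0.245]
ft_force: [-0.5, -0.2, 0.4]
opening: 0.633
grip_force: 0.0
```

Call:
move_arm:
  moves: [0.108,-0.296,0,0,0.108,-0.296,0,0,0,0,0,0,0,0,0,0]

```text
t: 2.98
eef_pos: [592.1, 29.9, 214.4]
tcp_rot: [3.141, 0.001, -0.247]
ft_force: [0.0, -1.0, -0.5]
opening: 0.632
grip_force: 0.0
```

```bash
python3 - <<'E'
from h import *
im=viewer.read_camera("scene")[:,:,::-1][90:250,380:530];top=viewer.read_camera("top")[:,:,::-1][70:230,80:230]
cv2.imwrite("pics/h1.png",np.hstack([cv2.resize(im,(400,427),interpolation=2),cv2.resize(top,(400,427),interpolation=2)]))
E
```

```text
(no output)
```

View pics/h1.png

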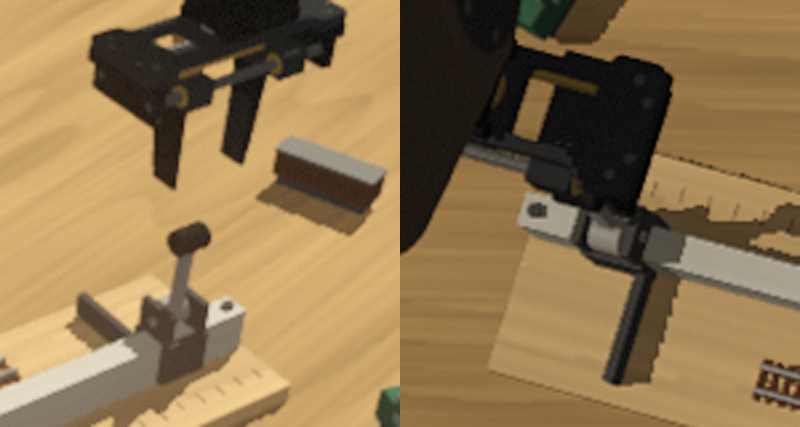

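The left half (scene view) shows the fingertips at (168,187) and (238,162). The grip is centred below them at (190,238), so they straddle it and I can descend. The right half (top view) is mostly hidden by the gripper.

Call:
move_arm:
  moves: [0,0,0.185,0,0,0,0.185,0,0,0,0.185,0,0,0,0,0]

```text
t: 3.58
eef_pos: [591.5, 30.1, 130.1]
tcp_rot: [3.141, 0.003, -0.247]
ft_force: [-0.8, 0.4, 1.2]
opening: 0.63
grip_force: 0.0
```

Call:
move_arm:
  moves: [0,0,0,0,0,0,0,0,0,0,0,0,0,0,0,0,0,0,0,0,0,0,0,0]
  claw: 22

```text
t: 4.32
eef_pos: [592.9, 31.1, 131.9]
tcp_rot: [-3.142, -0.001, -0.246]
ft_force: [-1.0, 0.2, 5.4]
opening: 0.295
grip_force: 30.0
```

The grip is held at an opening of 28 mm. I slide 75 mm towards the sample (+tool y).

Call:
move_arm:
  moves: [0,0.1,0,0,0,0.1,0,0,0,0.1,0,0,0,0.1,0,0,0,0.1,0,0,0,0,0,0]

```text
t: 5.08
eef_pos: [574.4, -42.8, 131.9]
tcp_rot: [3.141, -0.001, -0.247]
ft_force: [-1.5, -0.7, 5.8]
opening: 0.293
grip_force: 30.0
```

Call:
move_arm:
  moves: [0,0.02,0,0,0,0.02,0,0,0,0,0,0]

```text
t: 5.45
eef_pos: [573.1, -47.8, 131.9]
tcp_rot: [3.141, -0.001, -0.246]
ft_force: [-1.1, -0.2, 6.5]
opening: 0.295
grip_force: 30.0
```

```bash
python3 - <<'E'
from h import *
im=viewer.read_camera("scene")[:,:,::-1][120:300,280:490];top=viewer.read_camera("top")[:,:,::-1][120:260,150:310]
cv2.imwrite("pics/h2.png",np.hstack([cv2.resize(im,(408,350),interpolation=2),cv2.resize(top,(392,350),interpolation=2)]))
E
```

```text
(no output)
```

View pics/h2.png

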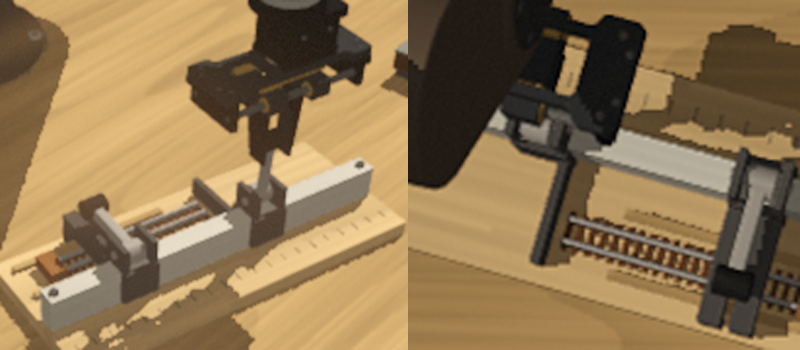

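The stop moved with the gripper. In the right half the plate face is near (556,235) and the sample end near (566,235), so the gap is roughly 5–10 mm. I advance in small steps and watch the force.

Call:
move_arm:
  moves: [0,0.014,0,0,0,0.014,0,0,0,0,0,0]

```text
t: 5.92
eef_pos: [572.1, -51.8, 131.9]
tcp_rot: [3.142, -0.001, -0.246]
ft_force: [-0.8, 1.0, 5.9]
opening: 0.294
grip_force: 30.0
```

Call:
move_arm:
  moves: [0,0.01,0,0,0,0,0,0]

```text
t: 6.18
eef_pos: [571.8, -53.2, 131.9]
tcp_rot: [-3.142, -0.001, -0.246]
ft_force: [-1.2, 0.9, 5.9]
opening: 0.289
grip_force: 30.0
```

Call:
move_arm:
  moves: [0,0.01,0,0,0,0,0,0]

```text
t: 6.42
eef_pos: [571.4, -54.6, 131.9]
tcp_rot: [-3.142, -0.001, -0.246]
ft_force: [-0.6, 0.7, 6.4]
opening: 0.294
grip_force: 30.0
```

Call:
move_arm:
  moves: [0,0.01,0,0,0,0,0,0]

```text
t: 6.68
eef_pos: [571.0, -56.0, 131.9]
tcp_rot: [-3.141, -0.001, -0.246]
ft_force: [-0.6, 0.8, 5.8]
opening: 0.291
grip_force: 30.0
```

Call:
move_arm:
  moves: [0,0.01,0,0,0,0,0,0]

```text
t: 6.92
eef_pos: [570.9, -56.8, 131.9]
tcp_rot: [-3.14, -0.001, -0.246]
ft_force: [0.8, 6.5, 5.5]
opening: 0.296
grip_force: 30.0
```

Call:
move_arm:
  moves: [0,0.01,0,0,0,0,0,0]

```text
t: 7.18
eef_pos: [570.8, -57.2, 131.9]
tcp_rot: [-3.139, -0.001, -0.246]
ft_force: [3.9, 13.3, 5.6]
opening: 0.29
grip_force: 30.0
```

The stop touches the sample with 13 N. I ease off about 1 mm and swing the lever along its arc.

Call:
move_arm:
  moves: [0,-0.008,0,0,-0.082,0,0.001,0,-0.081,0,0.014,0,-0.077,0,0.027,0,-0.072,0,0.04,0,-0.064,0,0.051,0,0,0,0,0]

```text
t: 8.05
eef_pos: [515.3, -43.0, 111.7]
tcp_rot: [-3.14, -0.0, -0.246]
ft_force: [-1.3, 9.2, 5.5]
opening: 0.296
grip_force: 30.0
```

Call:
move_arm:
  moves: [-0.055,0,0.061,0,-0.045,0,0.069,0,-0.033,0,0.075,0,-0.02,0,0.08,0,-0.007,0,0.082,0,0,0,0.01,0,0,0,0,0]

```text
t: 8.93
eef_pos: [490.3, -36.8, 54.4]
tcp_rot: [-3.141, 0.005, -0.246]
ft_force: [-6.5, 13.0, 2.0]
opening: 0.295
grip_force: 30.0
```

Call:
move_arm:
  moves: [0,0,0.015,0,0,0,0,0,0,0,0,0]

```text
t: 9.3
eef_pos: [490.2, -36.7, 52.3]
tcp_rot: [-3.141, 0.005, -0.245]
ft_force: [-8.2, 13.0, 5.1]
opening: 0.293
grip_force: 30.0
```

Call:
move_arm:
  moves: [0,0,0,0,0,0,0,0,0,0,0,0,0,0,-0.1,0,0,0,-0.2,0,0,0,-0.3,0,0,-0.2,-0.3,0,0,-0.3,0,0,0,-0.3,0,0,0,0,0,0]
  claw: 55

```text
t: 10.55
eef_pos: [521.9, 80.4, 188.7]
tcp_rot: [-3.141, -0.001, -0.243]
ft_force: [-0.4, 0.1, -0.1]
opening: 0.578
grip_force: 0.0
```

```bash
python3 - <<'E'
from h import *
im=viewer.read_camera("scene")[:,:,::-1][165:315,270:500];top=viewer.read_camera("top")[:,:,::-1][120:270,150:350]
cv2.imwrite("pics/h3.png",np.hstack([cv2.resize(im,(400,261),interpolation=2),cv2.resize(top,(400,300),interpolation=2)[:261]]))
E
```

```text
(no output)
```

View pics/h3.png

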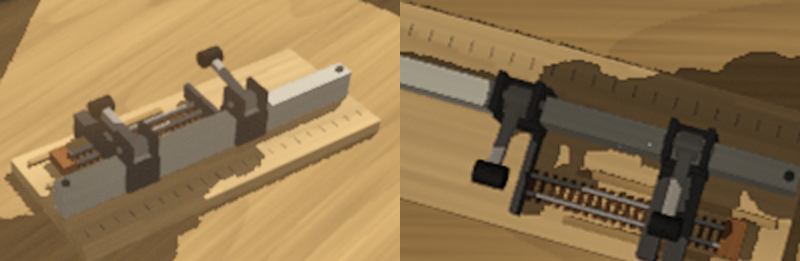

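The picture shows the stop's lever at about 45° in the scene half, with its grip at (211,55). In the top half the grip is at (490,174). The lever is not down. I triangulate it.

```bash
python3 - <<'E'
from h import *
g=tri((195,207),(270+211/1.739,165+55/1.74));y=np.array([.2438,.9698,0]);x=np.array([.9698,-.2438,0])
print(g,"along",g@y,"across",g@x,"q",np.arctan2(g[2]-75,561.7-g@x))
s=monitor.state();p=s["eef_pos"];print(p,p@y,p@x)
E
```

```text
[494.27719504 -38.03425829  91.73671388] along 83.6191564590323 across 488.6227759246691 q 0.22514481183995638
[521.43082721  78.34561654 188.2305401 ] 203.10441459573966 486.58295491522347
```

q is about 0.25: the grip slipped in the pads where the cam bites. I shut the fingers and press down on the grip from above (its top is at about z = 103).

Call:
move_arm:
  moves: [0,0.2,0,0,0,0.2,0,0,0,0.2,0,0,0,0.197,0,0,0,0,0.2,0,0,0,0.2,0,0,0,0,0,0,0,0,0]
  claw: 0

```text
t: 11.65
eef_pos: [492.8, -38.3, 128.6]
tcp_rot: [3.142, -0.001, -0.246]
ft_force: [0.7, -0.2, 0.8]
opening: 0.003
grip_force: 0.0
```

Call:
move_arm:
  moves: [0,0,0.1,0,0,0,0.04,0,0,0,0.02,0,0,0,0.02,0,0,0,0,0]

```text
t: 12.28
eef_pos: [492.6, -37.7, 100.7]
tcp_rot: [3.142, -0.0, -0.246]
ft_force: [0.2, 1.0, -0.7]
opening: 0.002
grip_force: 0.0
```

Call:
move_arm:
  moves: [0,0,0.02,0,0,0,0.02,0,0,0,0.02,0,0,0,0,0]

```text
t: 12.78
eef_pos: [492.7, -37.7, 91.3]
tcp_rot: [3.142, -0.0, -0.246]
ft_force: [-0.2, -0.7, 0.3]
opening: 0.003
grip_force: 0.0
```

Call:
move_arm:
  moves: [0,0,0.02,0,0,0,0.015,0,0,0,0,0]

```text
t: 13.15
eef_pos: [492.5, -37.7, 86.2]
tcp_rot: [3.141, 0.0, -0.246]
ft_force: [-0.6, 0.8, -0.2]
opening: 0.004
grip_force: 0.4
```

There is no contact force at z = 86, which is unexpected, so I look.

```bash
python3 - <<'E'
from h import *
im=viewer.read_camera("scene")[:,:,::-1][160:280,310:450];top=viewer.read_camera("top")[:,:,::-1][140:260,150:290]
cv2.imwrite("pics/h4.png",np.hstack([cv2.resize(im,(400,343),interpolation=2),cv2.resize(top,(400,343),interpolation=2)]))
E
```

```text
(no output)
```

View pics/h4.png

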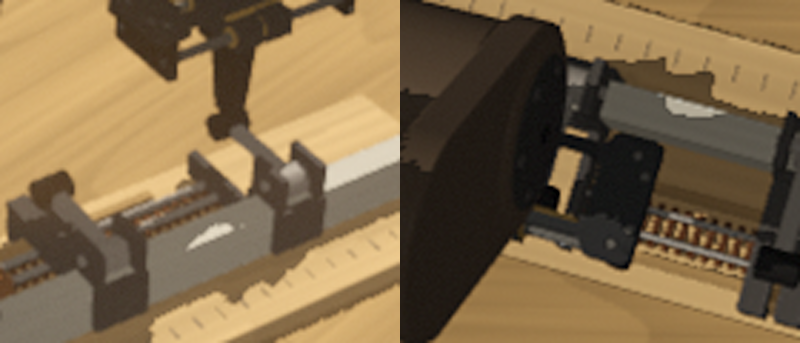

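The left half shows the fingertips on the grip at (228,122), and the lever is now nearly level, like the guide's. I press on until the force shows the end stop.

Call:
move_arm:
  moves: [0,0,0.01,0,0,0,0.01,0,0,0,0,0]

```text
t: 13.62
eef_pos: [493.0, -37.8, 84.9]
tcp_rot: [3.142, -0.002, -0.246]
ft_force: [-7.3, 1.5, 24.8]
opening: 0.004
grip_force: 12.3
```

```bash
python3 - <<'E'
from h import *
# grip seen in scene view: intersect ray with plane along=83.5
y=np.array([.2438,.9698,0]);x=np.array([.9698,-.2438,0])
for n,p in dict(now=(389.8,202.7),before=(270+211/1.739,165+55/1.74),guide=(310+50/2.857,160+185/2.857)).items():
    a=onz("scene",p,0);b=onz("scene",p,150);al=-72.3 if n=="guide" else 83.3
    t=(al-a@y)/((b-a)@y);q=a+t*(b-a);print(n,q,"across",q@x)
E
```

```text
now [491.65031345 -37.7029763   73.97717047] across 485.9944596107482
before [495.15671035 -38.58445657  92.60304352] across 489.6098682091104
guide [ 450.08088419 -187.69820537   76.60598688] across 482.2492639536944
```

The end stop is felt: 25 N at z = 85, with the grip centre at z ≈ 74, level. I retract straight up and check.

Call:
move_arm:
  moves: [0,0,-0.02,0,0,0,-0.1,0,0,0,-0.3,0,0,0,-0.3,0,0,-0.3,0,0,0,-0.3,0,0,0,-0.3,0,0,0,0,0,0,0,0,0,0]

```text
t: 14.75
eef_pos: [525.2, 93.1, 191.7]
tcp_rot: [3.141, -0.0, -0.245]
ft_force: [0.3, 0.0, 0.2]
opening: 0.009
grip_force: 0.0
```

```bash
python3 - <<'E'
from h import *
im=viewer.read_camera("scene")[:,:,::-1][165:315,270:470];top=viewer.read_camera("top")[:,:,::-1][120:270,150:350]
cv2.imwrite("pics/h5.png",np.hstack([cv2.resize(im,(400,300),interpolation=2),cv2.resize(top,(400,300),interpolation=2)]))
E
```

```text
(no output)
```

View pics/h5.png

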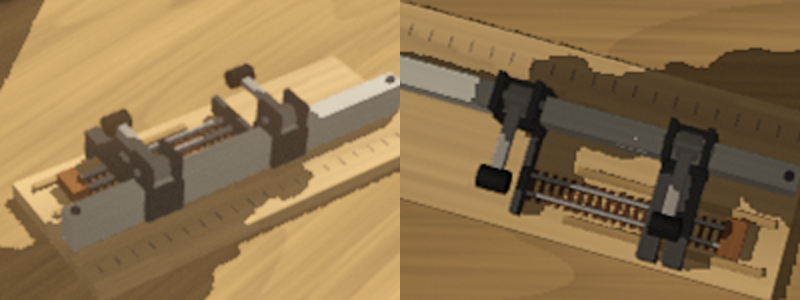

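The stop's grip is at (240,75) in the left half, with the lever level and parallel to the guide's. In the right half the plate, at (520,195), is against the sample end at (528,185). The sample is still at its block.

```bash
python3 -c "
from cell import order; print(order.job_done())"
```

```text
the job is handed in; nothing more can be done
None
```

I slid the stop until it touched the sample, pressed its lever down to the end stop and let go; I didn't touch the saw guide. The job is handed in after about 15 s, but no verdict came back.

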